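Set the tube mixer to the third click and start it

TASK

Set the tube mixer's speed: with a fingertip, push the black slide lever away from its off end (the end farther from the start key, with the longest tick) until it rests in the third click counted from off (off is not counted, and it may already stand in the first), and never let it run past the third. Then, and only then, press the round start key on the same deck fully down and let it go. Only push, gently: do not pinch the lever, and leave the vial, racks, bottle and all else standing where they are.

Things in the scene. Friction and masses are not known exactly. Their poses are not given: they have to be found in the camera images.
- mixer: White tube mixer, fixed: a box 170 (x) x 230 (y) x 60 mm (z), flat deck 60 mm above the worktop. Origin: centre of its underside; +y: higher speed. On the deck, in its frame: the lever's slot along y at x = -35 mm, off at y = -65 mm; the start key at x = -35, y = +85 mm; a round black mixing cup, 72 mm wide, 22 mm tall, at x = +35, y = -30 mm.
- speed_lever (a joint): Travel of the slide lever in m, 0 at the off stop, growing towards the mixer's +y. It rests at off (0) and in clicks 1 to 5 at 0.016, 0.032, 0.048, 0.064, 0.080; it starts in off or click 1. The hump half-way between two rests takes a push of about 5 N (more when pushed fast); past it the lever snaps about 8 mm ahead into the next rest and the push goes slack.
- lever_top (a point): Centre of the top of the lever, moving with it. The lever is an upright black paddle, 22 mm along the mixer's x, 10 mm along its y, rising 31 mm above the deck; the deck is clear for 45 mm behind it (-y) at off. On the slot's -x side six ticks, 16 mm apart, mark off (the longest) and five clicks.
- start_key (a joint): Travel of the start key in m: 0 up, 0.006 fully down (about 5 N), springs back when released.
- start_key_top (a point): Centre of the top of the round black start key, 26 mm wide, 22 mm above the deck, standing 10 mm out of a 42 mm round collar; it is pressed straight down.
- vial: glass vial with a screw cap, 28 mm wide, 42 mm tall, standing loose on the rear of the mixer's deck, on the start key's side. Origin: centre of its underside.
- tip_rack: orange rack of pipette tips, 80 x 120 x 59 mm, loose, beside the mixer at the off end. Origin: centre of its underside.
- wash_bottle: white plastic bottle, 60 mm wide, 110 mm tall, loose, beside the mixer at the start key's end. Origin: centre of its underside.
- tube_rack: white rack with blue tube tops, 80 x 120 x 59 mm, loose. Origin: centre of its underside.
- pipette: pipette lying along its x axis, reaching 165 mm towards +x and 73 mm towards -x of its origin, 24 mm wide, 22 mm tall, loose. Origin: centre of its underside at the middle of the grip.

How it is judged:
By the outcome, as a careful person would: the job done as asked, in the order asked, and still so for the second after the job is handed in, with the robot touching nothing.
It also fails if it takes over 54 s, if anything falls off the work surface, if the arm or the gripper's body presses on something with over 40 N, if the wrist force passes 120 N, or if a joint passes its speed limit or range.

ROBOT

A 6-joint arm with a two-finger parallel gripper is mounted at the origin on the work surface. World frame = base frame: x ahead of the robot, y to its left, z up, the work surface at z = 0. Lengths are in m, angles in degrees, forces in N, time in s.
With the tool pointing down it reaches from about 0.4 to 0.825 m from the base axis. Payload 7 kg.
Tool frame: the origin (TCP) lies between the finger pads; the fingertips stand 19 mm ahead of it and the grasp point (between the pads) is the TCP (r.finger_overhang is the distance from the TCP to the fingertips, in m); z points along the fingers, y is the direction in which the jaws open and shut (so a half turn about z gives the same grasp; the last joint's range is limited). The gripper opens to 88 mm and grips with 3 to 60 N. Pads are 19 mm wide; open, the fingers measure 130 mm over their backs; the gripper's body (78 mm by 193 mm) begins 47 mm behind the grasp point.
Start: joints at [-49.727, 20.546, 0.682, 0, -70.136, -16.507], TCP at [0.272, -0.618, 0.211] pointing down, gripper open.
Joint ranges: [-176.03, 176.03], [-82.01, 121.73], [-58.28, 71.71], [-173.87, 95.51], [-174.79, -0.11], [-173.66, 173.66]. Speed limits (degrees/s): [136.94, 136.94, 172.46, 180, 180, 180].

INTERFACE

Orientations are given as [roll, pitch, yaw] about the fixed x, y, z axes, in that order (R = Rz(yaw) Ry(pitch) Rx(roll)).
In Python, from plant import r, optics gives the robot as it stands. The module is installed in compiled form; this text tells all that it offers.
- The arm moves only by the tool step_arm, never from a script. Its argument "increments" is a list of rows, each an object of numbers: "tx", "ty", "tz": the shift along the world's x, y, z in mm; "ax", "ay", "az": the turn, a rotation vector about the world's x, y, z in degrees; "claw": the gripper command: -1 is shut, 1 is fully open, values between are in proportion. In form: [{"tx": .., "ty": .., "tz": .., "ax": .., "ay": .., "az": .., "claw": ..}, ...]. A call has 1 to 12 rows; each row shifts and turns the commanded pose from where the row before left it; what a row does not reach is not made up. A row lasts 1/10 s, in which the tool goes at most 50 mm and 8.59 degrees, less where a joint would pass 70% of its speed; a pose out of reach is approached as far as the arm can. A call with a gripper value outside its range is refused whole. The fingers move at their own pace and stop on an object; "newtons" is the grip in N (left out, the last holds). Time passes only in rows, so rows that do not move let the fingers close. It gives the time, the measured TCP pose, the force and the opening at its end, in the units of the state.
- r.get_state(): the state, without advancing time (a new reading comes with each control period).
- optics.capture(name): name is "scene" or "top" or "wrist"; returns a dict with "image" (400x640x3 uint8, blue, green, red), "depth" (400x640 float32, m along the optical axis (not along the pixel's ray), 0 where there is no reading), "fx", "fy", "cx", "cy" (pixels), "R" (3x3) and "t" (3): a world point X has camera coordinates R X + t. Camera axes: x right, y down, z forward; pixel columns grow to the right and rows downward; lengths in m; the calibration is good to about 2 mm. The wrist camera is an equidistant fisheye: a pixel r from the principal point sees the ray r / f radians off the axis. A picture is of the moment at which its call begins.
- r.close_job(): hands the job in, once; it reports no verdict.
The state is a dict: "time_s": time; "joints": joint angles; "qd": joint speeds; "joint_torque": joint torques, N m; "tcp_pos": TCP position; "eef_rot": TCP orientation; "contact_force": force on the tool from outside, world axes, zero at the start; "moment": the same for the moment, N m; "gripper_width": finger opening in m.
Only numpy, scipy, OpenCV 4.12 (cv2) and the standard library are available. Lean on these libraries where they do the work, as an engineer would, in place of code of your own. Each camera call takes 0.05 s, during which the arm holds its last target. There are 200 camera calls.

## Working session

There is one attempt and no reset: what is moved stays moved. The work goes in short steps, Python scripts to look and compute and a tool call to move; the robot and the scene stay as the last step left them, time stands still between calls to the robot, and variables do not carry over. Pictures are saved under pics/ and viewed, about 8 in all and at most 12, crops included, and the job is handed in when it is done.

Besides the shell and the picture viewer there is one more tool, called after "Call:" as name([rows], argument=value, ...), one row to a line, values as JSON. step_arm: Moves the arm, as the interface text tells. Its arguments: {"type":"object","properties":{"increments":{"type":"array","items":{"type":"object","properties":{"tx":{"type":"number"},"ty":{"type":"number"},"tz":{"type":"number"},"ax":{"type":"number"},"ay":{"type":"number"},"az":{"type":"number"},"claw":{"type":"number"}}}},"newtons":{"type":"number"}},"required":["increments"]}

```bash
mkdir -p pics; cat > h.py <<'E'
from plant import r, optics
import numpy as np, cv2
def cap(n,f=None):
    c=optics.capture(n)
    if f: cv2.imwrite('pics/'+f,c['image'])
    return c
def cloud(c):
    v,u=np.mgrid[0:400,0:640]; d=c['depth']
    P=np.stack([(u-c['cx'])/c['fx']*d,(v-c['cy'])/c['fy']*d,d],-1)
    return (P-c['t'])@c['R']
E
python3 - <<'E'
from h import *
for n in('scene','top'):
    c=cap(n,n+'0.png'); np.savez(n+'0.npz',P=cloud(c),**c)
    print(n,c['fx'],-c['R'].T@c['t'])
print(r.get_state())
E
```

```text
scene 406.12181538784955 [1.3801654  0.09715341 0.76989085]
top 369.22772405816113 [ 0.32686183 -0.01297489  1.26892176]
{'time_s': 0.1, 'joints': array([-4.97295455e+01,  2.05870184e+01,  6.40027511e-01, -1.94386552e-02,
       -7.01361939e+01, -1.65068577e+01]), 'qd': array([ 0.12112697, -0.18961436,  0.07943066, -0.05088112,  0.04874277,
       -0.03682956]), 'joint_torque': array([-8.44107090e-04, -5.84161949e+01,  2.93752295e+01,  7.01558232e+00,
        1.01333534e-02, -5.06027800e-05]), 'tcp_pos': array([ 0.27179879, -0.61735678,  0.20972221]), 'eef_rot': array([ 1.79915051e+02, -6.11616824e-03, -1.56243017e+02]), 'contact_force': array([ 0.00233358,  0.13191376, -0.10644954]), 'moment': array([-0.01831683, -0.00559634, -0.0557027 ]), 'gripper_width': 0.08757525590065672}
```

View pics/top0.png

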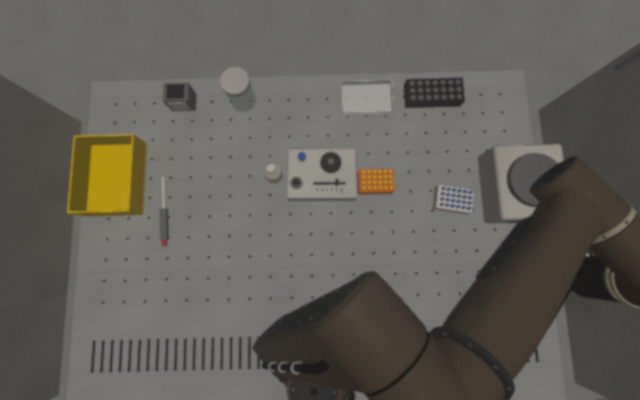

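View pics/scene0.png

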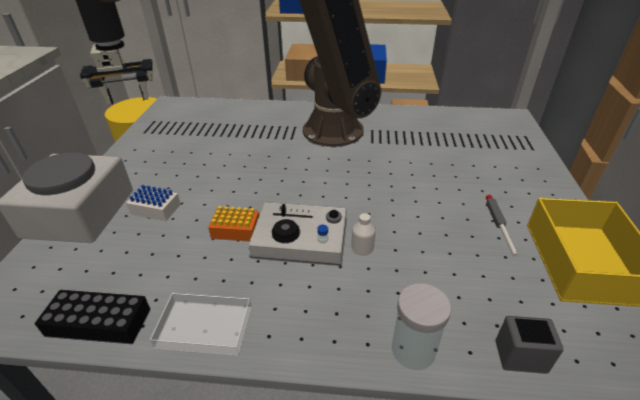

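Top view: the mixer spans cols 288–356, rows 149–200. The lever is near (337,182), the key near (296,183), the tip rack to the right and the bottle to the left. Next I'll measure the mixer pose from depth.

```bash
cat > m.py <<'E'
from h import *
ims=[]
for n,(a,b,e,f) in (('top',(140,210,260,400)),('scene',(195,270,205,380))):
    d=np.load(n+'0.npz'); P=d['P']; im=d['image']
    ims.append(cv2.resize(im[a:b,e:f],(780,int(780*(b-a)/(f-e))),interpolation=cv2.INTER_CUBIC))
    m=np.zeros((400,640),bool); m[a:b,e:f]=1
    deck=m&(abs(P[...,2]-.06)<.006)&(im.min(-1)>110)
    k,l,s,c_=cv2.connectedComponentsWithStats(deck.astype(np.uint8))
    i=1+s[1:,4].argmax(); q=P[l==i]
    print(n,'decksize',s[i],'z',np.median(q[:,2]),cv2.minAreaRect((q[:,:2]*1000).astype(np.float32)))
    hi=m&(P[...,2]>.068)
    k,l,s,c_=cv2.connectedComponentsWithStats(hi.astype(np.uint8))
    for i in range(1,k):
        if s[i,4]>3: q=P[l==i]; print(s[i],q.min(0).round(3),q.max(0).round(3),q.mean(0).round(3))
cv2.imwrite('pics/crop0.png',np.vstack(ims)[:600*2])
E
python3 m.py; python3 -c "
import cv2;i=cv2.imread('pics/crop0.png');print(i.shape);cv2.imwrite('pics/crop0.png',cv2.resize(i,None,fx=.8,fy=.8))"
```

```text
top decksize [ 287  149   69   49 2614] z 0.060188539358360396 ((608.6405029296875, -39.14385986328125), (230.33624267578125, 167.04293823242188), 88.3244400024414)
[297 152   9  10  72] [ 0.327 -0.013  0.069] [0.67  0.038 1.269] [0.652 0.024 0.112]
[320 152  21  21 342] [ 0.327 -0.104  0.068] [ 0.676 -0.013  1.269] [ 0.638 -0.069  0.093]
[263 162  18  18 231] [ 0.327 -0.013  0.068] [0.648 0.154 1.269] [0.61  0.122 0.102]
[290 176  12  13 121] [ 0.327 -0.013  0.068] [0.597 0.064 1.269] [0.573 0.045 0.086]
[335 178   3   8  24] [ 0.562 -0.091  0.07 ] [ 0.583 -0.084  0.095] [ 0.571 -0.087  0.088]
scene decksize [ 249  202   98   51 2837] z 0.05829638143326067 ((610.2005615234375, -39.43341064453125), (229.1859588623047, 173.25233459472656), 88.06871795654297)
[281 204   5  11  47] [ 0.564 -0.092  0.068] [ 0.586 -0.082  0.092] [ 0.578 -0.086  0.082]
[326 210  16  12 133] [0.557 0.026 0.068] [1.38  0.097 0.77 ] [0.588 0.047 0.08 ]
[353 213  23  24 355] [0.604 0.099 0.068] [0.649 0.154 0.112] [0.629 0.126 0.087]
[272 219  28  23 452] [ 0.611 -0.104  0.068] [1.38  0.097 0.77 ] [ 0.653 -0.068  0.081]
[318 225  11  17 162] [0.649 0.014 0.068] [0.676 0.039 0.103] [0.666 0.027 0.089]
(724, 780, 3)
```

View pics/crop0.png

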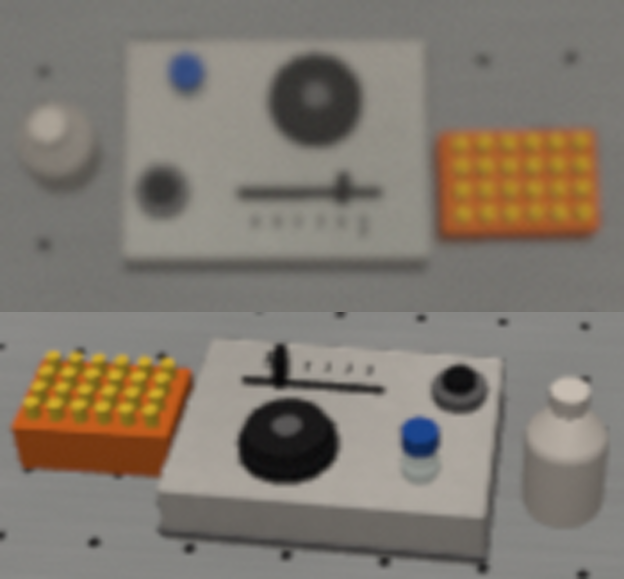

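Two cameras agree: the mixer centre is at (0.609,-0.039), yaw -1.7°, deck z 0.060. The lever is at y≈-0.087, which is click 1 (off would be y≈-0.103), so it needs two more clicks. I'll shut the gripper, lift, and move above the area behind the lever.

Call:
step_arm([
  {"tz": 40, "claw": -1},
  {"tz": 40, "claw": -1},
  {"tx": 5, "ty": 30, "tz": 20, "az": 5},
  {"tx": 15, "ty": 40, "az": 7},
  {"tx": 20, "ty": 40, "az": 7},
  {"tx": 25, "ty": 40, "az": 7},
  {"tx": 25, "ty": 40, "az": 7},
  {"tx": 25, "ty": 40, "az": 7},
  {"tx": 25, "ty": 40, "az": 7},
  {"tx": 25, "ty": 40, "az": 7},
  {"tx": 25, "ty": 40, "az": 7},
  {"tx": 25, "ty": 40, "az": 3.5},
], newtons=20)

```text
$.increments[0]: bad value
```

Call:
step_arm([
  {"tx": 0, "ty": 0, "tz": 40, "ax": 0, "ay": 0, "az": 0, "claw": -1},
  {"tx": 0, "ty": 0, "tz": 40, "ax": 0, "ay": 0, "az": 0, "claw": -1},
  {"tx": 5, "ty": 30, "tz": 20, "ax": 0, "ay": 0, "az": 5, "claw": -1},
  {"tx": 15, "ty": 40, "tz": 0, "ax": 0, "ay": 0, "az": 7, "claw": -1},
  {"tx": 20, "ty": 40, "tz": 0, "ax": 0, "ay": 0, "az": 7, "claw": -1},
  {"tx": 25, "ty": 40, "tz": 0, "ax": 0, "ay": 0, "az": 7, "claw": -1},
  {"tx": 25, "ty": 40, "tz": 0, "ax": 0, "ay": 0, "az": 7, "claw": -1},
  {"tx": 25, "ty": 40, "tz": 0, "ax": 0, "ay": 0, "az": 7, "claw": -1},
  {"tx": 25, "ty": 40, "tz": 0, "ax": 0, "ay": 0, "az": 7, "claw": -1},
  {"tx": 25, "ty": 40, "tz": 0, "ax": 0, "ay": 0, "az": 7, "claw": -1},
  {"tx": 25, "ty": 40, "tz": 0, "ax": 0, "ay": 0, "az": 7, "claw": -1},
  {"tx": 25, "ty": 40, "tz": 0, "ax": 0, "ay": 0, "az": 3.5, "claw": -1},
], newtons=20)

```text
time_s: 1.3
tcp_pos: [0.4875, -0.2258, 0.3105]
eef_rot: [-180.0, 0.0, -91.5]
contact_force: [1.7, -0.2, 0.6]
gripper_width: 0.0014
```

Call:
step_arm([
  {"tx": 25, "ty": 30, "tz": -20, "ax": 0, "ay": 0, "az": 0, "claw": -1},
  {"tx": 25, "ty": 30, "tz": -30, "ax": 0, "ay": 0, "az": 0, "claw": -1},
  {"tx": 22, "ty": 30, "tz": -30, "ax": 0, "ay": 0, "az": 0, "claw": -1},
  {"tx": 10, "ty": 15, "tz": -30, "ax": 0, "ay": 0, "az": 0, "claw": -1},
  {"tx": 0, "ty": 0, "tz": -30, "ax": 0, "ay": 0, "az": 0, "claw": -1},
  {"tx": 0, "ty": 0, "tz": -20, "ax": 0, "ay": 0, "az": 0, "claw": -1},
  {"tx": 0, "ty": 0, "tz": 0, "ax": 0, "ay": 0, "az": 0, "claw": -1},
  {"tx": 0, "ty": 0, "tz": 0, "ax": 0, "ay": 0, "az": 0, "claw": -1},
])

```text
time_s: 2.1
tcp_pos: [0.5691, -0.1229, 0.1509]
eef_rot: [180.0, -0.0, -91.7]
contact_force: [0.4, 0.0, 0.8]
gripper_width: 0.0002
```

```bash
python3 - <<'E'
from h import *
s=r.get_state();print(s['tcp_pos'],s['eef_rot'],s['contact_force'])
w=cap('wrist');c=cap('scene');cv2.imwrite('pics/a.png',np.hstack([cv2.resize(w['image'],(400,250)),cv2.resize(c['image'][170:270,200:360],(400,250),interpolation=cv2.INTER_CUBIC)]))
E
```

```text
[ 0.56908268 -0.12291498  0.15085717] [ 1.79967294e+02 -2.72587010e-02 -9.17230067e+01] [0.41735069 0.00774805 0.80714773]
```

View pics/a.png

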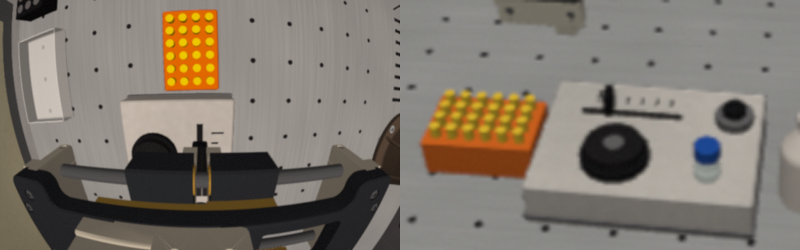

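```bash
python3 - <<'E'
from h import *
c=cap('scene');R,t=c['R'],c['t']
for X in ([.569,-.123,.132],[.569,-.123,.151],[.569,-.123,.198],[.572,-.087,.091]):
    p=R@np.array(X)+t;print(X,p[0]/p[2]*c['fx']+c['cx'],p[1]/p[2]*c['fy']+c['cy'])
cv2.imwrite('pics/b.png',cv2.resize(c['image'][100:240,190:390],(800,560),interpolation=cv2.INTER_CUBIC))
E
```

```text
[0.569, -0.123, 0.132] 268.4160245588402 191.28677306509027
[0.569, -0.123, 0.151] 267.74928432431693 185.37581721177955
[0.569, -0.123, 0.198] 266.0325254811562 170.15596815023287
[0.572, -0.087, 0.091] 283.1018666852615 205.06523627927461
```

View pics/b.png

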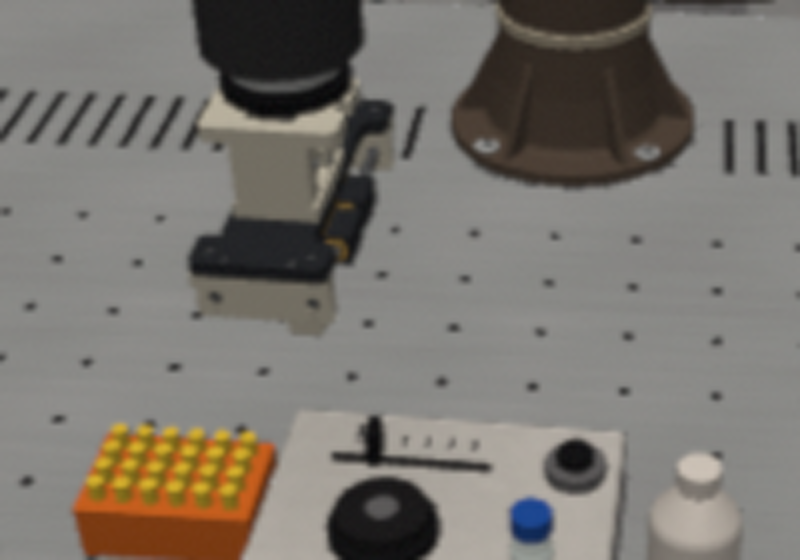

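```bash
python3 - <<'E'
from h import *
c=cap('scene');P=cloud(c)
for v in range(164,194,3):
    print(v,[tuple((P[v,u]*1000).round().astype(int)) for u in range(240,280,6)])
t=cap('top');Q=cloud(t)
m=(abs(Q[...,0]-.57)<.2)&(abs(Q[...,1]+.12)<.1)&(Q[...,2]>.11)&(Q[...,2]<.25)
print(m.sum())
w=cap('wrist');print(w['fx'],w['cx'],w['cy'],-w['R'].T@w['t'],w['R'])
cv2.imwrite('pics/w.png',cv2.resize(w['image'][150:400,150:500],(784,560),interpolation=cv2.INTER_CUBIC))
E
```

```text
164 [(np.int64(661), np.int64(-155), np.int64(276)), (np.int64(660), np.int64(-142), np.int64(276)), (np.int64(659), np.int64(-128), np.int64(276)), (np.int64(657), np.int64(-115), np.int64(275)), (np.int64(659), np.int64(-102), np.int64(278)), (np.int64(653), np.int64(-90), np.int64(275)), (np.int64(606), np.int64(-88), np.int64(243))]
167 [(np.int64(663), np.int64(-155), np.int64(269)), (np.int64(666), np.int64(-140), np.int64(272)), (np.int64(664), np.int64(-128), np.int64(271)), (np.int64(666), np.int64(-114), np.int64(273)), (np.int64(665), np.int64(-101), np.int64(274)), (np.int64(666), np.int64(-87), np.int64(275)), (np.int64(264), np.int64(-170), np.int64(-2))]
170 [(np.int64(661), np.int64(-157), np.int64(260)), (np.int64(662), np.int64(-143), np.int64(261)), (np.int64(661), np.int64(-130), np.int64(261)), (np.int64(663), np.int64(-116), np.int64(263)), (np.int64(665), np.int64(-101), np.int64(266)), (np.int64(664), np.int64(-88), np.int64(266)), (np.int64(286), np.int64(-166), np.int64(1))]
173 [(np.int64(657), np.int64(-159), np.int64(249)), (np.int64(657), np.int64(-146),
[... 1815 characters left out ...]
187), np.int64(-3)), (np.int64(380), np.int64(-168), np.int64(-3)), (np.int64(379), np.int64(-149), np.int64(-3))]
191 [(np.int64(403), np.int64(-259), np.int64(-3)), (np.int64(403), np.int64(-239), np.int64(-2)), (np.int64(402), np.int64(-220), np.int64(-2)), (np.int64(396), np.int64(-203), np.int64(-5)), (np.int64(399), np.int64(-183), np.int64(-2)), (np.int64(398), np.int64(-164), np.int64(-1)), (np.int64(396), np.int64(-146), np.int64(-1))]
37
309.70691628693146 322.55615422117296 196.16137085451575 [ 0.56707703 -0.20366508  0.32586953] [[-9.99557868e-01  2.97272782e-02 -5.98672868e-04]
 [ 2.81634801e-02  9.53048284e-01  3.01505867e-01]
 [ 9.53351293e-03  3.01355700e-01 -9.53464134e-01]]
```

View pics/w.png

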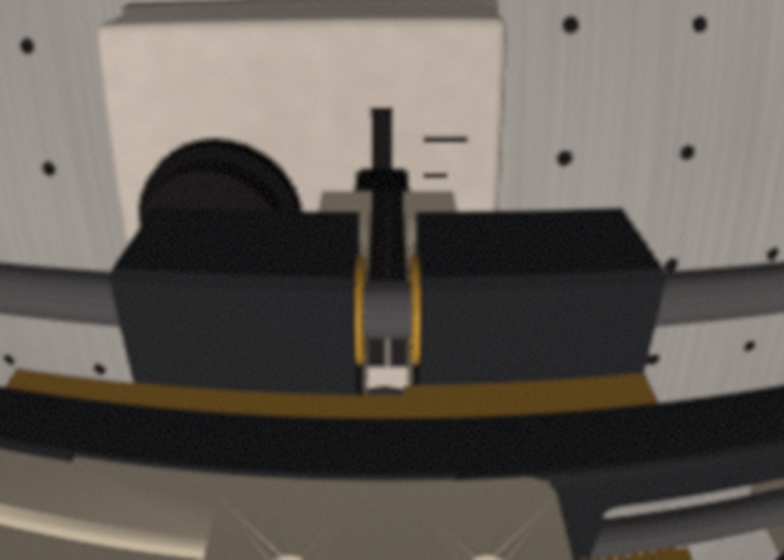

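```bash
cat >> h.py <<'E'
def wp(w,X):
    p=w['R']@np.array(X)+w['t'];a=np.arctan2(np.hypot(p[0],p[1]),p[2]);k=a/np.hypot(p[0],p[1])*w['fx']
    return np.array([p[0]*k+w['cx'],p[1]*k+w['cy']])
E
python3 - <<'E'
from h import *
w=cap('wrist');D=w['depth']
for n,X in dict(tip=[.569,-.123,.132],tipback=[.569,-.1325,.132],tcp=[.569,-.123,.151],lev=[.5725,-.087,.091],levback=[.5725,-.092,.091],levbase=[.5725,-.092,.06],slotend=[.572,-.105,.06],off=[.55,-.103,.06]).items(): print(n,X,((wp(w,X)-[150,150])*2.24).round())
for v in range(218,300,6): print(v,D[v,300:345:4].round(3))
print(r.get_state()['joints'])
E
```

```text
tip [0.569, -0.123, 0.132] [388. 165.]
tipback [0.569, -0.1325, 0.132] [387. 135.]
tcp [0.569, -0.123, 0.151] [388. 191.]
lev [0.5725, -0.087, 0.091] [381. 211.]
levback [0.5725, -0.092, 0.091] [381. 199.]
levbase [0.5725, -0.092, 0.06] [381. 167.]
slotend [0.572, -0.105, 0.06] [382. 138.]
off [0.55, -0.103, 0.06] [435. 141.]
218 [0.285 0.285 0.285 0.283 0.286 0.284 0.284 0.285 0.285 0.286 0.285 0.285]
224 [0.288 0.287 0.287 0.287 0.286 0.285 0.288 0.286 0.287 0.287 0.286 0.287]
230 [0.29  0.289 0.274 0.273 0.273 0.272 0.273 0.273 0.277 0.289 0.288 0.   ]
236 [0.167 0.167 0.167 0.168 0.17  0.17  0.17  0.171 0.166 0.166 0.167 0.167]
242 [0.159 0.159 0.159 0.159 0.164 0.163 0.164 0.164 0.159 0.159 0.16  0.16 ]
248 [0.095 0.094 0.093 0.155 0.156 0.156 0.157 0.155 0.155 0.093 0.094 0.093]
254 [0.09  0.09  0.09  0.155 0.15  0.15  0.15  0.15  0.156 0.09  0.091 0.091]
260 [0.086 0.085 0.087 0.142 0.145 0.145 0.143 0.144 0.142 0.087 0.086 0.086]
266 [0.084 0.083 0.083 0.092 0.14  0.139 0.138 0.138 0.136 0.087 0.083 0.082]
272 [0.08  0.079 0.081 0.092 0.134 0.132 0.134 0.133 0.133 0.087 0.079 0.079]
278 [0.078 0.078 0.081 0.088 0.089 0.089 0.089 0.09  0.089 0.085 0.08  0.078]
284 [0.078 0.079 0.08  0.087 0.088 0.088 0.087 0.087 0.088 0.084 0.08  0.079]
290 [0.08  0.079 0.081 0.087 0.087 0.086 0.086 0.087 0.087 0.084 0.08  0.079]
296 [0.081 0.081 0.081 0.088 0.087 0.088 0.089 0.088 0.089 0.083 0.079 0.081]
[ 7.05189861e+00  1.44599485e+01 -1.61195531e+01  3.06268871e-03
 -5.93342964e+01 -8.79922556e+00]
```

```bash
python3 - <<'E'
from h import *
print(r.finger_overhang,[a for a in dir(r) if a[0]!='_'])
c=cap('scene');P=cloud(c)
m=(abs(P[...,1]+.122)<.03)&(P[...,2]>.1)&(P[...,2]<.2)&(P[...,0]<.65)&(P[...,0]>.5)
for p,uv in zip(P[m],np.argwhere(m)): print(uv,p.round(3))
E
```

```text
0.019 ['Unreachable', 'close_job', 'finger_overhang', 'get_state']
[181 263] [ 0.585 -0.13   0.176]
[181 264] [ 0.584 -0.127  0.176]
[181 265] [ 0.583 -0.125  0.175]
[181 266] [ 0.583 -0.122  0.175]
[181 267] [ 0.584 -0.119  0.176]
[181 268] [ 0.587 -0.116  0.178]
[181 269] [ 0.585 -0.114  0.177]
[181 270] [ 0.584 -0.112  0.176]
[181 271] [ 0.583 -0.11   0.176]
[182 263] [ 0.585 -0.13   0.173]
[182 264] [ 0.583 -0.128  0.172]
[182 265] [ 0.585 -0.125  0.174]
[182 266] [ 0.585 -0.122  0.173]
[182 267] [ 0.585 -0.12   0.173]
[182 268] [ 0.586 -0.117  0.175]
[182 269] [ 0.584 -0.115  0.173]
[182 270] [ 0.583 -0.112  0.173]
[182 271] [ 0.583 -0.11   0.172]
[183 263] [ 0.583 -0.131  0.168]
[183 264] [ 0.585 -0.127  0.17 ]
[183 265] [ 0.583 -0.125  0.169]
[183 266] [ 0.586 -0.122  0.171]
[183 267] [ 0.582 -0.121  0.168]
[183 268] [ 0.584 -0.118  0.17 ]
[183 269] [ 0.586 -0.114  0.172]
[183 270] [ 0.586 -0.112  0.172]
[183 271] [ 0.586 -0.109  0.172]
```

The reported TCP and the cameras disagree. Both cameras put the closed fingertips at z≈0.169, where the reported TCP implies 0.132. I'll lower by 60 mm, which is safe under either reading, and measure again.

Call:
step_arm([
  {"tx": 1, "ty": 0, "tz": -15, "ax": 0, "ay": 0, "az": 0, "claw": -1},
  {"tx": 1, "ty": 0, "tz": -15, "ax": 0, "ay": 0, "az": 0, "claw": -1},
  {"tx": 1, "ty": 0, "tz": -15, "ax": 0, "ay": 0, "az": 0, "claw": -1},
  {"tx": 0, "ty": 0, "tz": -10, "ax": 0, "ay": 0, "az": 0, "claw": -1},
  {"tx": 0, "ty": 0, "tz": -5, "ax": 0, "ay": 0, "az": 0, "claw": -1},
  {"tx": 0, "ty": 0, "tz": 0, "ax": 0, "ay": 0, "az": 0, "claw": -1},
])

```text
time_s: 3.1
tcp_pos: [0.5717, -0.1228, 0.0901]
eef_rot: [179.9, -0.0, -91.7]
contact_force: [-0.3, 0.3, -0.5]
gripper_width: 0.0003
```

```bash
cat > t.py <<'E'
from h import *
import sys
s=r.get_state();print(s['time_s'],s['tcp_pos'].round(4),s['contact_force'].round(2))
c=cap('scene');P=cloud(c);y0=s['tcp_pos'][1]
z0=float(sys.argv[1])
m=(abs(P[...,1]-y0)<.02)&(P[...,2]>.066)&(P[...,2]<z0)&(P[...,0]<.65)&(P[...,0]>.55)
for v in np.unique(np.argwhere(m)[:,0]):
    q=P[v][m[v]];print(v,len(q),'x',np.median(q[:,0]).round(4),'y',q[:,1].min().round(4),q[:,1].max().round(4),'z',np.median(q[:,2]).round(4))
w=cap('wrist');np.savez('w.npz',**w)
if len(sys.argv)>2:
    a=cv2.resize(w['image'][150:300,220:420],(400,300),interpolation=cv2.INTER_CUBIC);b=cv2.resize(c['image'][150:240,230:350],(400,300),interpolation=cv2.INTER_CUBIC)
    cv2.imwrite('pics/'+sys.argv[2],np.hstack([a,b]))
E
python3 t.py 0.15 c.png
```

```text
3.1 [ 0.5717 -0.1228  0.0901] [-0.29  0.32 -0.5 ]
203 6 x 0.5873 y -0.1256 -0.1121 z 0.1085
227 1 x 0.6326 y -0.1043 -0.1043 z 0.0672
228 1 x 0.6386 y -0.103 -0.103 z 0.0693
229 2 x 0.641 y -0.1049 -0.1029 z 0.0681
230 1 x 0.6459 y -0.1041 -0.1041 z 0.0692
231 1 x 0.6493 y -0.1035 -0.1035 z 0.069
```

View pics/c.png

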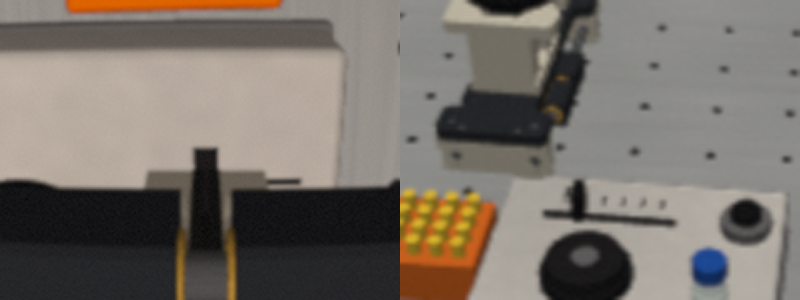

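Fingertip z≈0.107 at reported TCP 0.090, so the true tip is about 17 mm above the reported TCP. The tip sits about 20 mm behind the lever. I'll lower 35 mm, then push in small steps watching force.

Call:
step_arm([
  {"tx": 0, "ty": 0, "tz": -12, "ax": 0, "ay": 0, "az": 0, "claw": -1},
  {"tx": 0, "ty": 0, "tz": -10, "ax": 0, "ay": 0, "az": 0, "claw": -1},
  {"tx": 0, "ty": 0, "tz": -8, "ax": 0, "ay": 0, "az": 0, "claw": -1},
  {"tx": 0, "ty": 0, "tz": -5, "ax": 0, "ay": 0, "az": 0, "claw": -1},
  {"tx": 0, "ty": 0, "tz": 0, "ax": 0, "ay": 0, "az": 0, "claw": -1},
  {"tx": 0, "ty": 5, "tz": 0, "ax": 0, "ay": 0, "az": 0, "claw": -1},
  {"tx": 0, "ty": 5, "tz": 0, "ax": 0, "ay": 0, "az": 0, "claw": -1},
  {"tx": 0, "ty": 3, "tz": 0, "ax": 0, "ay": 0, "az": 0, "claw": -1},
  {"tx": 0, "ty": 0, "tz": 0, "ax": 0, "ay": 0, "az": 0, "claw": -1},
  {"tx": 0, "ty": 0, "tz": 0, "ax": 0, "ay": 0, "az": 0, "claw": -1},
])

```text
time_s: 4.2
tcp_pos: [0.5722, -0.1095, 0.0558]
eef_rot: [-180.0, 0.0, -91.7]
contact_force: [0.7, -0.3, -0.3]
gripper_width: 0.0002
```

```bash
python3 t.py 0.11
```

```text
4.2 [ 0.5722 -0.1095  0.0558] [ 0.73 -0.27 -0.33]
221 2 x 0.6236 y -0.0914 -0.09 z 0.0807
222 2 x 0.628 y -0.0941 -0.0908 z 0.0811
223 3 x 0.6304 y -0.096 -0.0914 z 0.0796
224 4 x 0.6348 y -0.0977 -0.0897 z 0.0802
225 4 x 0.6401 y -0.0993 -0.0913 z 0.0816
226 4 x 0.6429 y -0.099 -0.0902 z 0.0808
227 5 x 0.6443 y -0.1042 -0.0906 z 0.0786
228 3 x 0.6477 y -0.1034 -0.0903 z 0.0786
229 2 x 0.6418 y -0.105 -0.1023 z 0.0688
230 2 x 0.6454 y -0.1043 -0.1017 z 0.0688
231 2 x 0.6484 y -0.104 -0.101 z 0.0682
```

Call:
step_arm([
  {"tx": 0, "ty": 1.5, "tz": 0, "ax": 0, "ay": 0, "az": 0, "claw": -1},
  {"tx": 0, "ty": 1.5, "tz": 0, "ax": 0, "ay": 0, "az": 0, "claw": -1},
  {"tx": 0, "ty": 1.5, "tz": 0, "ax": 0, "ay": 0, "az": 0, "claw": -1},
  {"tx": 0, "ty": 1.5, "tz": 0, "ax": 0, "ay": 0, "az": 0, "claw": -1},
  {"tx": 0, "ty": 1.5, "tz": 0, "ax": 0, "ay": 0, "az": 0, "claw": -1},
  {"tx": 0, "ty": 1.5, "tz": 0, "ax": 0, "ay": 0, "az": 0, "claw": -1},
  {"tx": 0, "ty": 1, "tz": 0, "ax": 0, "ay": 0, "az": 0, "claw": -1},
  {"tx": 0, "ty": 0, "tz": 0, "ax": 0, "ay": 0, "az": 0, "claw": -1},
  {"tx": 0, "ty": 0, "tz": 0, "ax": 0, "ay": 0, "az": 0, "claw": -1},
])

```text
time_s: 5.2
tcp_pos: [0.572, -0.0994, 0.0556]
eef_rot: [-180.0, 0.0, -91.7]
contact_force: [0.2, -0.6, 0.1]
gripper_width: 0.0002
```

```bash
cat > lv.py <<'E'
from h import *
s=r.get_state();print(s['time_s'],s['tcp_pos'].round(4),s['contact_force'].round(2))
# lever (dark, above deck) as seen by the scene camera through depth
c=cap('scene');P=cloud(c);g=c['image'].max(-1)
m=(abs(P[...,0]-.573)<.02)&(P[...,1]>-.115)&(P[...,1]<0)&(P[...,2]>.066)&(P[...,2]<.098)&(g<60)
v=P[m];print('lever',m.sum(),v.min(0).round(4),v.max(0).round(4),np.median(v,0).round(4))
import sys
if len(sys.argv)>1: cv2.imwrite('pics/'+sys.argv[1],cv2.resize(c['image'][170:250,240:360],(780,520),interpolation=cv2.INTER_CUBIC))
E
python3 lv.py d.png
```

```text
5.2 [ 0.572  -0.0994  0.0556] [ 0.21 -0.61  0.14]
lever 9 [ 0.5783 -0.0843  0.0664] [ 0.5838 -0.0752  0.087 ] [ 0.5823 -0.0762  0.0676]
```

View pics/d.png

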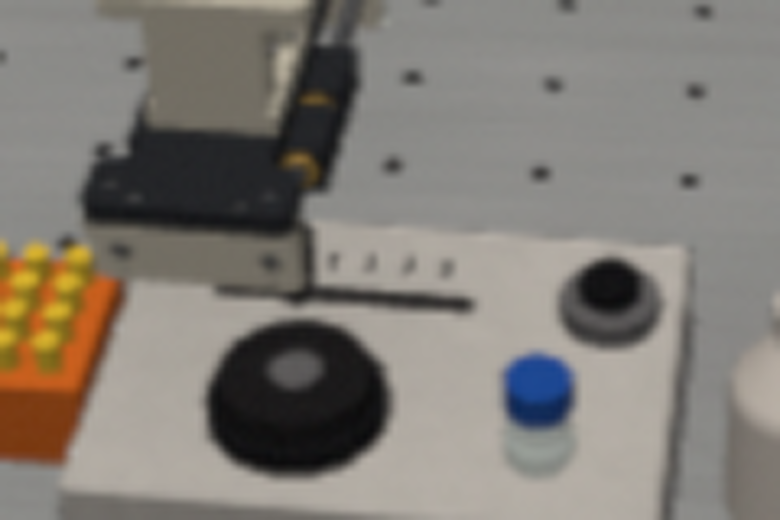

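The lever is mostly hidden by the gripper's near end, with its foot at about (298,297). From here I go by force.

Call:
step_arm([
  {"tx": 0, "ty": 1, "tz": 0, "ax": 0, "ay": 0, "az": 0, "claw": -1},
  {"tx": 0, "ty": 1, "tz": 0, "ax": 0, "ay": 0, "az": 0, "claw": -1},
  {"tx": 0, "ty": 0, "tz": 0, "ax": 0, "ay": 0, "az": 0, "claw": -1},
  {"tx": 0, "ty": 0, "tz": 0, "ax": 0, "ay": 0, "az": 0, "claw": -1},
])

```text
time_s: 5.65
tcp_pos: [0.5718, -0.0976, 0.0555]
eef_rot: [180.0, 0.0, -91.7]
contact_force: [0.8, -0.1, -0.7]
gripper_width: 0.0005
```

Call:
step_arm([
  {"tx": 0, "ty": 1, "tz": 0, "ax": 0, "ay": 0, "az": 0, "claw": -1},
  {"tx": 0, "ty": 1, "tz": 0, "ax": 0, "ay": 0, "az": 0, "claw": -1},
  {"tx": 0, "ty": 0, "tz": 0, "ax": 0, "ay": 0, "az": 0, "claw": -1},
  {"tx": 0, "ty": 0, "tz": 0, "ax": 0, "ay": 0, "az": 0, "claw": -1},
])

```text
time_s: 6.05
tcp_pos: [0.572, -0.0957, 0.0556]
eef_rot: [-180.0, 0.0, -91.7]
contact_force: [0.0, -0.2, -0.3]
gripper_width: 0.0005
```

Call:
step_arm([
  {"tx": 0, "ty": 1, "tz": 0, "ax": 0, "ay": 0, "az": 0, "claw": -1},
  {"tx": 0, "ty": 0, "tz": 0, "ax": 0, "ay": 0, "az": 0, "claw": -1},
  {"tx": 0, "ty": 0, "tz": 0, "ax": 0, "ay": 0, "az": 0, "claw": -1},
])

```text
time_s: 6.35
tcp_pos: [0.572, -0.0947, 0.0556]
eef_rot: [-180.0, 0.0, -91.7]
contact_force: [-0.7, -0.7, 0.5]
gripper_width: 0.0005
```

```bash
python3 lv.py; python3 - <<'E'
from h import *
c=cap('scene');t=cap('top')
a=cv2.resize(c['image'][190:230,265:325],(780,520),interpolation=cv2.INTER_CUBIC)
o=cv2.imread('pics/scene0.png');b=cv2.resize(o[190:230,265:325],(780,520),interpolation=cv2.INTER_CUBIC)
cv2.imwrite('pics/e.png',cv2.resize(np.vstack([a,b]),(450,600)))
for d in (0,.016,.032,.048):
  for X in ([.5725+.011+d*.03,-.082+d,.091],[.5725+.011+d*.03,-.082+d,.06],[.5725-.011,-.082+d,.091]):
    p=c['R']@np.array(X)+c['t'];u=p[:2]/p[2]*c['fx']+[c['cx'],c['cy']];print(d,((u-[265,190])*[7.5,7.5]).round())
E
```

```text
6.35 [ 0.572  -0.0947  0.0556] [-0.75 -0.67  0.47]
lever 24 [ 0.5681 -0.0733  0.0666] [ 0.5871 -0.0665  0.0907] [ 0.5815 -0.0695  0.0818]
0 [144. 135.]
0 [150. 202.]
0 [155.  95.]
0.016 [190. 138.]
0.016 [195. 206.]
0.016 [200.  97.]
0.032 [235. 142.]
0.032 [239. 209.]
0.032 [245. 100.]
0.048 [281. 145.]
0.048 [284. 213.]
0.048 [290. 102.]
```

View pics/e.png

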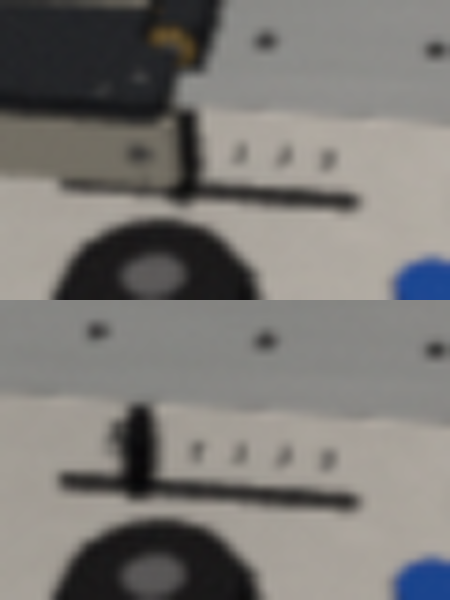

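The lever's front edge moved from col ~157 to ~202 (45 px = 16 mm), so it now stands in click 2, next to the first free tick at 240. It was met about 4 mm earlier than I expected. That puts the next hump near TCP y≈-0.0815 and the following one near -0.0655, so I'll proceed slowly and stop by about -0.076.

Call:
step_arm([
  {"tx": 0, "ty": 1, "tz": 0, "ax": 0, "ay": 0, "az": 0, "claw": -1},
  {"tx": 0, "ty": 1, "tz": 0, "ax": 0, "ay": 0, "az": 0, "claw": -1},
  {"tx": 0, "ty": 1, "tz": 0, "ax": 0, "ay": 0, "az": 0, "claw": -1},
  {"tx": 0, "ty": 1, "tz": 0, "ax": 0, "ay": 0, "az": 0, "claw": -1},
  {"tx": 0, "ty": 1, "tz": 0, "ax": 0, "ay": 0, "az": 0, "claw": -1},
  {"tx": 0, "ty": 1, "tz": 0, "ax": 0, "ay": 0, "az": 0, "claw": -1},
  {"tx": 0, "ty": 1, "tz": 0, "ax": 0, "ay": 0, "az": 0, "claw": -1},
  {"tx": 0, "ty": 1, "tz": 0, "ax": 0, "ay": 0, "az": 0, "claw": -1},
  {"tx": 0, "ty": 0, "tz": 0, "ax": 0, "ay": 0, "az": 0, "claw": -1},
])

```text
time_s: 7.4
tcp_pos: [0.572, -0.087, 0.0556]
eef_rot: [-180.0, -0.0, -91.7]
contact_force: [1.2, -3.8, -0.5]
gripper_width: 0.0003
```

```bash
cat > lv2.py <<'E'
from h import *
s=r.get_state();print(s['time_s'],s['tcp_pos'].round(4),s['contact_force'].round(2))
c=cap('scene')
def prof(im): return im[207:212,278:312].astype(float).max(-1).mean(0)
f=lambda p:(p.round().astype(int)).tolist()
print(f(prof(cv2.imread('pics/scene0.png'))));print(f(prof(c['image'])))
E
python3 lv2.py; python3 lv.py
```

```text
7.4 [ 0.572  -0.087   0.0556] [ 1.21 -3.78 -0.5 ]
[153, 132, 100, 58, 23, 14, 21, 65, 123, 158, 162, 160, 148, 136, 158, 164, 165, 162, 148, 142, 162, 164, 165, 162, 148, 145, 164, 167, 167, 161, 148, 151, 166, 168]
[114, 114, 114, 114, 114, 113, 112, 104, 92, 95, 106, 113, 107, 88, 92, 141, 168, 168, 154, 148, 169, 171, 171, 167, 154, 150, 171, 174, 174, 168, 154, 157, 172, 175]
7.45 [ 0.5721 -0.0869  0.0556] [ 0.68 -3.74 -0.66]
lever 3 [ 0.5816 -0.0706  0.0664] [ 0.5867 -0.0659  0.0707] [ 0.5847 -0.0675  0.0687]
```

Call:
step_arm([
  {"tx": 0, "ty": 1, "tz": 0, "ax": 0, "ay": 0, "az": 0, "claw": -1},
  {"tx": 0, "ty": 1, "tz": 0, "ax": 0, "ay": 0, "az": 0, "claw": -1},
  {"tx": 0, "ty": 0, "tz": 0, "ax": 0, "ay": 0, "az": 0, "claw": -1},
])

```text
time_s: 7.8
tcp_pos: [0.5721, -0.0844, 0.0556]
eef_rot: [-180.0, 0.0, -91.7]
contact_force: [0.3, -1.6, -0.8]
gripper_width: 0.0003
```

Call:
step_arm([
  {"tx": 0, "ty": 1, "tz": 0, "ax": 0, "ay": 0, "az": 0, "claw": -1},
  {"tx": 0, "ty": 0, "tz": 0, "ax": 0, "ay": 0, "az": 0, "claw": -1},
  {"tx": 0, "ty": 0, "tz": 0, "ax": 0, "ay": 0, "az": 0, "claw": -1},
])

```text
time_s: 8.1
tcp_pos: [0.5719, -0.0835, 0.0555]
eef_rot: [180.0, 0.0, -91.7]
contact_force: [-0.2, 0.1, -0.0]
gripper_width: 0.0008
```

Call:
step_arm([
  {"tx": 0, "ty": 1, "tz": 0, "ax": 0, "ay": 0, "az": 0, "claw": -1},
  {"tx": 0, "ty": 0, "tz": 0, "ax": 0, "ay": 0, "az": 0, "claw": -1},
  {"tx": 0, "ty": 0, "tz": 0, "ax": 0, "ay": 0, "az": 0, "claw": -1},
])

```text
time_s: 8.4
tcp_pos: [0.5719, -0.0826, 0.0555]
eef_rot: [180.0, 0.0, -91.7]
contact_force: [0.7, 0.0, 1.0]
gripper_width: 0.0004
```

```bash
python3 lv2.py
```

```text
8.4 [ 0.5719 -0.0826  0.0555] [0.72 0.03 1.  ]
[153, 132, 100, 58, 23, 14, 21, 65, 123, 158, 162, 160, 148, 136, 158, 164, 165, 162, 148, 142, 162, 164, 165, 162, 148, 145, 164, 167, 167, 161, 148, 151, 166, 168]
[114, 114, 114, 114, 113, 114, 114, 113, 108, 97, 91, 96, 106, 111, 105, 87, 114, 162, 154, 148, 169, 171, 171, 167, 154, 150, 171, 174, 174, 168, 154, 157, 173, 175]
```

```bash
python3 - <<'E'
from h import *
c=cap('scene');print(r.get_state()['contact_force'])
cv2.imwrite('pics/f.png',cv2.resize(c['image'][185:230,265:325],(600,450),interpolation=cv2.INTER_CUBIC))
E
```

```text
[-0.01303659 -0.53600179  0.63488582]
```

View pics/f.png

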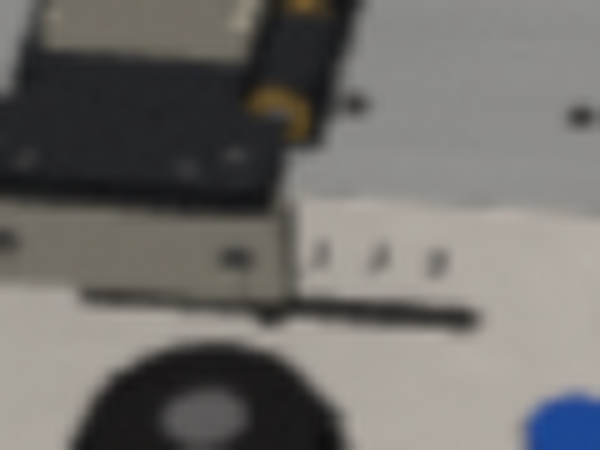

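The lever foot is at (270,315), a shift of ~22 mm from the start. The lever is at the hump between 2 and 3 and hasn't snapped. I'll go on 1 mm at a time.

Call:
step_arm([
  {"tx": 0, "ty": 1, "tz": 0, "ax": 0, "ay": 0, "az": 0, "claw": -1},
  {"tx": 0, "ty": 0, "tz": 0, "ax": 0, "ay": 0, "az": 0, "claw": -1},
  {"tx": 0, "ty": 0, "tz": 0, "ax": 0, "ay": 0, "az": 0, "claw": -1},
])

```text
time_s: 8.8
tcp_pos: [0.572, -0.0817, 0.0556]
eef_rot: [-180.0, 0.0, -91.7]
contact_force: [-0.5, -0.0, 0.8]
gripper_width: 0.0005
```

```bash
python3 lv2.py|sed 2d
```

```text
8.8 [ 0.572  -0.0817  0.0556] [-0.52 -0.01  0.77]
[115, 114, 114, 114, 114, 114, 114, 114, 112, 105, 93, 92, 103, 112, 110, 92, 80, 122, 149, 148, 169, 171, 171, 167, 154, 150, 170, 174, 174, 168, 154, 157, 173, 175]
```

Call:
step_arm([
  {"tx": 0, "ty": 1, "tz": 0, "ax": 0, "ay": 0, "az": 0, "claw": -1},
  {"tx": 0, "ty": 0, "tz": 0, "ax": 0, "ay": 0, "az": 0, "claw": -1},
  {"tx": 0, "ty": 0, "tz": 0, "ax": 0, "ay": 0, "az": 0, "claw": -1},
])

```text
time_s: 9.15
tcp_pos: [0.572, -0.0807, 0.0556]
eef_rot: [180.0, 0.0, -91.7]
contact_force: [-0.7, -0.8, 0.6]
gripper_width: 0.0007
```

```bash
python3 lv2.py|sed 2d
```

```text
9.15 [ 0.572  -0.0807  0.0556] [-0.75 -0.83  0.62]
[114, 114, 114, 114, 114, 114, 114, 114, 113, 108, 97, 90, 95, 107, 111, 103, 75, 29, 33, 96, 152, 169, 171, 168, 154, 151, 171, 174, 174, 168, 154, 157, 173, 175]
```

It snapped: the front edge is now 11.6–12 px (≈32 mm) ahead of the start, which is click 3. Now I'll back off, rise clear and check.

Call:
step_arm([
  {"tx": 0, "ty": -5, "tz": 0, "ax": 0, "ay": 0, "az": 0, "claw": -1},
  {"tx": 0, "ty": -10, "tz": 0, "ax": 0, "ay": 0, "az": 0, "claw": -1},
  {"tx": 0, "ty": -10, "tz": 0, "ax": 0, "ay": 0, "az": 0, "claw": -1},
  {"tx": 0, "ty": 0, "tz": 20, "ax": 0, "ay": 0, "az": 0, "claw": -1},
  {"tx": 0, "ty": 0, "tz": 40, "ax": 0, "ay": 0, "az": 0, "claw": -1},
  {"tx": 0, "ty": 0, "tz": 40, "ax": 0, "ay": 0, "az": 0, "claw": -1},
  {"tx": 0, "ty": 0, "tz": 20, "ax": 0, "ay": 0, "az": 0, "claw": -1},
  {"tx": 0, "ty": 0, "tz": 0, "ax": 0, "ay": 0, "az": 0, "claw": -1},
])

```text
time_s: 10.0
tcp_pos: [0.574, -0.1067, 0.1794]
eef_rot: [-179.6, 0.0, -91.8]
contact_force: [1.2, -0.1, 0.0]
gripper_width: 0.0004
```

```bash
python3 lv2.py; python3 lv.py; python3 - <<'E'
from h import *
c=cap('scene');P=cloud(c)
cv2.imwrite('pics/g.png',cv2.resize(c['image'][150:250,210:370],(720,450),interpolation=cv2.INTER_CUBIC))
q=P[(abs(P[...,0]-.577)<.02)&(abs(P[...,1]-.046)<.025)&(P[...,2]>.077)&(P[...,2]<.09)];print('key',len(q),q.min(0).round(4),q.max(0).round(4),np.median(q,0).round(4))
E
```

```text
10.0 [ 0.574  -0.1067  0.1794] [ 1.17 -0.1   0.04]
[153, 132, 100, 58, 23, 14, 21, 65, 123, 158, 162, 160, 148, 136, 158, 164, 165, 162, 148, 142, 162, 164, 165, 162, 148, 145, 164, 167, 167, 161, 148, 151, 166, 168]
[156, 138, 137, 159, 164, 163, 152, 135, 151, 164, 165, 164, 151, 136, 133, 74, 26, 16, 32, 96, 150, 167, 168, 165, 152, 148, 168, 171, 171, 165, 152, 155, 170, 172]
10.05 [ 0.5728 -0.1065  0.1772] [-0.27  0.58 -0.4 ]
lever 34 [ 0.5654 -0.06    0.0673] [ 0.5875 -0.0508  0.0917] [ 0.5829 -0.0548  0.0856]
key 54 [0.5675 0.0345 0.0771] [0.5914 0.0581 0.0827] [0.5791 0.0469 0.0796]
```

View pics/g.png

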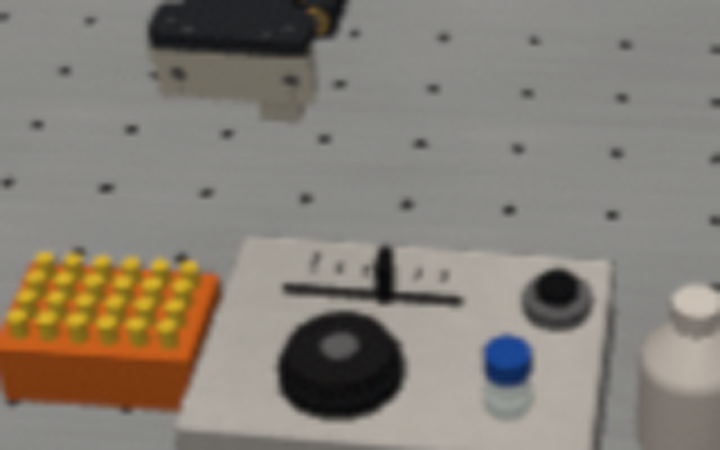

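The lever stands at the third tick: off, 1 and 2 are to its left, 4 and 5 to its right, and its centre y≈-0.055 matches click 3. Now the key at (0.577,0.047), top z 0.082.

Call:
step_arm([
  {"tx": 1, "ty": 30, "tz": 0, "ax": 0, "ay": 0, "az": 0, "claw": -1},
  {"tx": 1, "ty": 35, "tz": 0, "ax": 0, "ay": 0, "az": 0, "claw": -1},
  {"tx": 1, "ty": 35, "tz": 0, "ax": 0, "ay": 0, "az": 0, "claw": -1},
  {"tx": 1, "ty": 33, "tz": 0, "ax": 0, "ay": 0, "az": 0, "claw": -1},
  {"tx": 1, "ty": 20, "tz": 0, "ax": 0, "ay": 0, "az": 0, "claw": -1},
  {"tx": 0, "ty": 0, "tz": -25, "ax": 0, "ay": 0, "az": 0, "claw": -1},
  {"tx": 0, "ty": 0, "tz": -25, "ax": 0, "ay": 0, "az": 0, "claw": -1},
  {"tx": 0, "ty": 0, "tz": -25, "ax": 0, "ay": 0, "az": 0, "claw": -1},
  {"tx": 0, "ty": 0, "tz": -15, "ax": 0, "ay": 0, "az": 0, "claw": -1},
  {"tx": 0, "ty": 0, "tz": -10, "ax": 0, "ay": 0, "az": 0, "claw": -1},
  {"tx": 0, "ty": 0, "tz": 0, "ax": 0, "ay": 0, "az": 0, "claw": -1},
  {"tx": 0, "ty": 0, "tz": 0, "ax": 0, "ay": 0, "az": 0, "claw": -1},
])

```text
time_s: 11.35
tcp_pos: [0.5771, 0.0471, 0.0755]
eef_rot: [180.0, -0.0, -91.7]
contact_force: [0.6, -0.4, 0.7]
gripper_width: 0.0003
```

Call:
step_arm([
  {"tx": 0, "ty": 0, "tz": -2, "ax": 0, "ay": 0, "az": 0, "claw": -1},
  {"tx": 0, "ty": 0, "tz": -2, "ax": 0, "ay": 0, "az": 0, "claw": -1},
  {"tx": 0, "ty": 0, "tz": -2, "ax": 0, "ay": 0, "az": 0, "claw": -1},
  {"tx": 0, "ty": 0, "tz": 0, "ax": 0, "ay": 0, "az": 0, "claw": -1},
  {"tx": 0, "ty": 0, "tz": 0, "ax": 0, "ay": 0, "az": 0, "claw": -1},
])

```text
time_s: 11.85
tcp_pos: [0.577, 0.0473, 0.0697]
eef_rot: [-180.0, 0.0, -91.7]
contact_force: [0.8, 0.5, -0.3]
gripper_width: 0.0007
```

```bash
python3 t.py 0.12
```

```text
11.85 [0.577  0.0473 0.0697] [ 0.77  0.5  -0.28]
214 7 x 0.5826 y 0.0289 0.0458 z 0.0784
215 15 x 0.5856 y 0.0291 0.0657 z 0.078
216 15 x 0.5835 y 0.0296 0.0659 z 0.0723
217 15 x 0.5864 y 0.0298 0.0662 z 0.0716
218 15 x 0.5876 y 0.0299 0.0663 z 0.0698
219 12 x 0.5919 y 0.0329 0.064 z 0.0701
220 10 x 0.5947 y 0.0356 0.059 z 0.0691
221 7 x 0.5967 y 0.0386 0.0541 z 0.0672
225 1 x 0.6488 y 0.0327 0.0327 z 0.0996
```

Not yet in contact. I'll press in small steps.

Call:
step_arm([
  {"tx": 0, "ty": 0, "tz": -2, "ax": 0, "ay": 0, "az": 0, "claw": -1},
  {"tx": 0, "ty": 0, "tz": -2, "ax": 0, "ay": 0, "az": 0, "claw": -1},
  {"tx": 0, "ty": 0, "tz": -2, "ax": 0, "ay": 0, "az": 0, "claw": -1},
  {"tx": 0, "ty": 0, "tz": 0, "ax": 0, "ay": 0, "az": 0, "claw": -1},
  {"tx": 0, "ty": 0, "tz": 0, "ax": 0, "ay": 0, "az": 0, "claw": -1},
])

```text
time_s: 12.45
tcp_pos: [0.5771, 0.0473, 0.0637]
eef_rot: [-180.0, 0.0, -91.7]
contact_force: [-0.7, 1.0, 2.6]
gripper_width: 0.0006
```

Call:
step_arm([
  {"tx": 0, "ty": 0, "tz": -1, "ax": 0, "ay": 0, "az": 0, "claw": -1},
  {"tx": 0, "ty": 0, "tz": -1, "ax": 0, "ay": 0, "az": 0, "claw": -1},
  {"tx": 0, "ty": 0, "tz": -1, "ax": 0, "ay": 0, "az": 0, "claw": -1},
  {"tx": 0, "ty": 0, "tz": 0, "ax": 0, "ay": 0, "az": 0, "claw": -1},
])

```text
time_s: 12.85
tcp_pos: [0.5771, 0.0473, 0.0606]
eef_rot: [-180.0, 0.0, -91.7]
contact_force: [-1.3, 0.6, 5.0]
gripper_width: 0.0007
```

Call:
step_arm([
  {"tx": 0, "ty": 0, "tz": -1, "ax": 0, "ay": 0, "az": 0, "claw": -1},
  {"tx": 0, "ty": 0, "tz": 0, "ax": 0, "ay": 0, "az": 0, "claw": -1},
  {"tx": 0, "ty": 0, "tz": 0, "ax": 0, "ay": 0, "az": 0, "claw": -1},
])

```text
time_s: 13.15
tcp_pos: [0.5772, 0.0473, 0.0603]
eef_rot: [-180.0, 0.0, -91.7]
contact_force: [-2.7, 0.8, 9.5]
gripper_width: 0.0006
```

The force rose steeply and motion stopped, so that is the bottom stop. A touch more, then release.

Call:
step_arm([
  {"tx": 0, "ty": 0, "tz": -1, "ax": 0, "ay": 0, "az": 0, "claw": -1},
  {"tx": 0, "ty": 0, "tz": 0, "ax": 0, "ay": 0, "az": 0, "claw": -1},
  {"tx": 0, "ty": 0, "tz": 0, "ax": 0, "ay": 0, "az": 0, "claw": -1},
])

```text
time_s: 13.45
tcp_pos: [0.5772, 0.0473, 0.0601]
eef_rot: [-179.9, 0.0, -91.7]
contact_force: [-5.6, 1.8, 17.0]
gripper_width: 0.0001
```

Call:
step_arm([
  {"tx": 0, "ty": 0, "tz": 3, "ax": 0, "ay": 0, "az": 0, "claw": -1},
  {"tx": 0, "ty": 0, "tz": 5, "ax": 0, "ay": 0, "az": 0, "claw": -1},
  {"tx": 0, "ty": 0, "tz": 10, "ax": 0, "ay": 0, "az": 0, "claw": -1},
  {"tx": 0, "ty": 0, "tz": 25, "ax": 0, "ay": 0, "az": 0, "claw": -1},
  {"tx": 0, "ty": 0, "tz": 30, "ax": 0, "ay": 0, "az": 0, "claw": -1},
  {"tx": 0, "ty": 0, "tz": 40, "ax": 0, "ay": 0, "az": 0, "claw": -1},
  {"tx": 0, "ty": 0, "tz": 20, "ax": 0, "ay": 0, "az": 0, "claw": -1},
  {"tx": 0, "ty": 0, "tz": 0, "ax": 0, "ay": 0, "az": 0, "claw": -1},
  {"tx": 0, "ty": 0, "tz": 0, "ax": 0, "ay": 0, "az": 0, "claw": -1},
])

```text
time_s: 14.35
tcp_pos: [0.5767, 0.0473, 0.1918]
eef_rot: [-180.0, 0.0, -91.7]
contact_force: [-0.4, 0.6, -0.2]
gripper_width: 0.0005
```

```bash
python3 lv2.py|sed 2d; python3 lv.py; python3 - <<'E'
from h import *
c=cap('scene');P=cloud(c)
cv2.imwrite('pics/z.png',cv2.resize(c['image'][150:250,200:380],(792,440),interpolation=cv2.INTER_CUBIC))
q=P[(abs(P[...,0]-.577)<.02)&(abs(P[...,1]-.046)<.025)&(P[...,2]>.077)&(P[...,2]<.09)];print('key',len(q),q.max(0).round(4),np.median(q,0).round(4))
E
```

```text
14.35 [0.5767 0.0473 0.1918] [-0.38  0.62 -0.25]
[153, 134, 134, 155, 160, 160, 148, 132, 148, 160, 161, 160, 148, 133, 129, 72, 26, 16, 31, 93, 146, 163, 164, 161, 148, 145, 164, 167, 167, 162, 148, 151, 166, 168]
14.4 [0.5763 0.0471 0.1909] [-0.54 -0.11  0.24]
lever 36 [ 0.5673 -0.0612  0.0662] [ 0.5865 -0.0512  0.0905] [ 0.5823 -0.055   0.0838]
key 50 [0.5892 0.058  0.0827] [0.5783 0.0469 0.0801]
```

View pics/z.png

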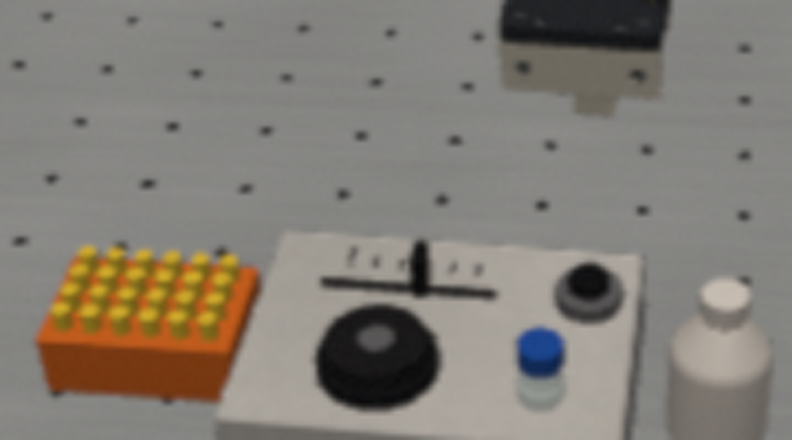

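The lever is still in click 3, the key is back up at z≈0.082, the vial, rack and bottle are standing in place, and the arm is clear. Handing in.

```bash
python3 -c "
from plant import r
print(r.close_job())"
```

```text
the job is handed in; nothing more can be done
None
```

The lever now stands in the third click and the start key was pressed after that. The job was handed in at about 14.4 s of the 54 s allowed.

- **Lever:** It started in click 1. I pushed it with the closed fingertips from behind, in small steps, through click 2 into click 3. The last camera check put its centre at y ≈ -0.055, about 32 mm from where it started. Two ticks were free beyond it, and it never went past the third click.
- **Start key:** I pressed it straight down until it stopped hard, at 9.5 N and then 17 N with almost no further movement. I then released it, and its top measured 0.082 m again, which is fully up.
- **Surroundings:** In the last picture the vial, tip rack and bottle were standing where they had been. The tube rack and pipette were outside that crop, and the arm did not work near them. At hand-in the arm was about 130 mm above the key, touching nothing.

**Checks that disagreed:**
- **Fingertip height:** both cameras put the fingertips about 37 mm higher than the reported TCP and the 19 mm overhang imply. I used the camera height, and the point where the key was touched agreed with it.
- **Lever contact:** the finger met the lever about 4 mm earlier than planned. It went through the first hump before I noticed, with no clear force reading. I confirmed click 2 from a picture before going on.

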